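# Move three boards on to their next bench stations

### The job

Move the three circuit boards round: the power board from the microscope stage goes to the rework rest, the repaired radio board from the rework rest goes back on the scanner, and the relay board that failed on the scanner goes on the microscope stage, each lying flat on its feet, centred on the station and in line with the station's long side. Every place takes one board only, so park one on the empty spare rest to make room and leave that rest empty again at the end. Set the boards down rather than drop them, never on the bare bench or against another board, and leave the multimeter, solder spool and tip cleaner where they are.

Things in the scene. Friction and masses are not known exactly. Their poses are not given: they have to be found in the camera images.
- power_board: Green board in a black frame on four brass feet, 0.08-0.18 kg. Frame 90 (x) x 54 mm (y), upright sides 15 to 25 mm above the origin (centre of the feet's underside, z up); feet 6 mm thick, 39, 21 mm off centre in x, y. Grip across the 54 mm. Told by a yellow-taped transformer (top 46 mm) and two round black capacitors (top 44 mm). Starts on the microscope stage.
- relay_board: Green board in the same kind of black frame on brass feet as the power board: same sizes, origin and grip. Told by a row of three equal black relays (16 x 19 mm, top 40 mm above the origin) along its length, beside a long grey terminal strip with ten screws. Starts on the scanner.
- radio_board: Green board in the same kind of black frame on brass feet as the power board: same sizes, origin and grip. Told by being flat: two bright metal shield cans (26 x 26 and 18 x 14 mm, top 28 mm above the origin), a chip and a pin header (top 32 mm). Starts on the rework rest.
- scope_stage: The microscope's stage (microscope swung away): fixed block, flat black top plate 118 (x) x 86 mm (y) with a round glass window in the middle and a thin bright scale along each long side; two steel knobs stick out on its -y side (to 64 mm from the middle, tops 29 mm up). Origin: centre of its underside on the bench; the flat top is 40 mm above it.
- scanner: The emission scanner: fixed flat white box 124 (x) x 90 mm (y) with a grid of fine copper lines on top, a grey strip on its -x end and three brass sockets on its +x end. Origin: centre of its underside on the bench; the flat top is 28 mm above it.
- rework_rest: The rework rest: fixed light-brown board 120 (x) x 88 mm (y) on an aluminium block, a screw head in each corner and a steel rail below the top along each short end. Origin: centre of its underside on the bench; the flat top is 36 mm above it.
- spare_rest: The spare antistatic rest, empty at the start: fixed grey block topped with a plain black rubber mat 116 (x) x 84 mm (y), one small steel stud in a corner. Origin: centre of its underside on the bench; the flat top is 24 mm above it.
- multimeter: Bystander, loose: hand multimeter lying on its back, 150 x 74 x 41 mm, black with a grey face. Origin: centre of its underside, x along its length.
- solder_spool: Bystander, loose: spool of solder standing on its flange, 62 mm across, 46 mm high. Origin: centre of its underside.
- tip_cleaner: Bystander, loose: round black pot with brass wool, 76 mm across, about 42 mm high. Origin: centre of its underside.
Not all that is in view belongs to the job. Leave any orange look-alike of the radio_board alone.

How it is judged:
By the outcome, as a careful person would: the job done as asked, in the order asked, and still so for the second after the job is handed in, with the robot touching nothing.
It also fails if it takes over 109 s, if anything falls off the work surface, if the arm or the gripper's body presses on something with over 40 N, if the wrist force passes 120 N, or if a joint passes its speed limit or range.

### The arm

A 7-joint arm with a two-finger parallel gripper is mounted at the origin on the work surface. World frame = base frame: x ahead of the robot, y to its left, z up, the work surface at z = 0. Lengths are in m, angles in rad, forces in N, time in s.
With the tool pointing down it reaches from about 0.375 to 0.925 m from the base axis. Payload 3.1 kg.
Tool frame: the origin (TCP) lies where the fingers leave the gripper's body, on its centre line; the fingertips stand 73 mm ahead of it and the grasp point (between the pads) lies 54 mm ahead of it; z points along the fingers, y is the line along which they close (so a half turn about z gives the same grasp; the last joint's range is limited). The gripper opens to 85 mm and grips with 20 to 120 N. Pads are 22 mm wide; open, the fingers measure 114 mm over their backs; the gripper's body (76 mm by 85 mm) begins 54 mm behind the grasp point. The pads swing forward as they close: fully open they stand 13 mm farther back than shut.
Start: joints at [1.186, 0.383, 0.044, 1.598, -0.018, 1.161, -0.05], TCP at [0.184, -0.623, 0.304] pointing down, gripper open.
Joint ranges: [-2.61, 2.61], [-0.41, 2.15], [-1.48, 1.57], [0, 2.5], [-1.57, 4.71], [0.05, 1.97], [-2.85, 2.85]. Speed limits (rad/s): [2.79, 2.79, 3.14, 3.14, 3.14, 3.14, 3.14].

### API

Orientations are given as a unit quaternion [x, y, z, w].
In Python, from cell import manip gives the robot as it stands.
- The arm moves only by the tool drive_tool, never from a script. Its argument "commands" is a list that holds one entry, the list of rows, each a list of 4 numbers: the shift along the world's x, y, z in cm, then the turn about the world's z in rad. A call has 1 to 20 rows; each row shifts and turns the commanded pose from where the row before left it; what a row does not reach is not made up. A row lasts 1/12 s, in which the tool goes at most 41.7 mm and 7.16 degrees, less where a joint would pass 70% of its speed; a pose out of reach is approached as far as the arm can. A call is refused whole if a number of a shift passes 4.17 or a number of a turn 0.125, either way. A call with a gripper value outside its range is refused whole. "claw" is the opening in per cent of the stroke, from 0 (shut) to 100 (fully open), set as the call begins (left out, the last holds). The fingers move at their own pace and stop on an object; the grip force is fixed at half the most. Time passes only in rows, so rows that do not move let the fingers close. It gives the time, the measured TCP pose, the force, the opening and the grip force at its end, in the units of the state.
- manip.state(): the state, without advancing time (a new reading comes with each control period).
- manip.read_camera(name): name is "scene" or "top" or "wrist"; returns (picture, depth): 480x640x3 uint8, red, green, blue; 480x640 float32, m along the optical axis (not along the pixel's ray), 0 where there is no reading.
- manip.camera_model(name): a dict with "K" (3x3 intrinsics, pixels), "rvec" (rotation vector, rad) and "tvec" (3), from world to camera coordinates, as OpenCV has them. Camera axes: x right, y down, z forward; pixel columns grow to the right and rows downward; lengths in m; the calibration is good to about 2 mm. A picture is of the moment at which its call begins: read the wrist's pose just before it. camera_model takes no time and is no camera call; for the wrist camera it gives the pose at the moment of the call.
- manip.close_job(): hands the job in; it is judged then, once.
Trained networks look in the newest picture that a camera, given by its name, has taken for a name from the list of things; names that differ only in an ending like _2 or _b are one class to them, and where a whole thing is asked for, a point or a joint stands for the part that bears it (a point fixed in the world has none). Each returns a list of dicts, best first, with "p" (0 to 1); they miss things now and then, are a little off and sometimes report something else, mostly with a low value. They report only what shows in the picture. A call takes as long as a camera call. They do not tell look-alikes from the thing itself.
- manip.silhouettes(query, camera): "mask" (480x640 bool, what is visible of it) and "rect" ([centre column, centre row, width, height] in pixels, round what is visible of it).
- manip.place_of(query, camera): "pixel" ([column, row] in pixels: a listed point, or the origin of a listed thing).
The state is a dict: "time": time; "q": joint angles; "joint_vel": joint speeds; "joint_efforts": joint torques, N m; "tool_pos": TCP position; "eef_rot": TCP orientation; "wrist_force": force on the tool from outside, world axes, zero at the start; "torque": the same for the moment, N m; "width": finger opening in m; "finger_force": force on a finger pad.
Only numpy, scipy, OpenCV 4.12 (cv2) and the standard library are available. Lean on these libraries where they do the work, as an engineer would, in place of code of your own. Each camera call takes 0.05 s, during which the arm holds its last target. There are 200 camera calls.

## Working session

There is one attempt and no reset: what is moved stays moved. The work goes in short steps, Python scripts to look and compute and a tool call to move; the robot and the scene stay as the last step left them, time stands still between calls to the robot, and variables do not carry over. Pictures are saved under pics/ and viewed, at most 14 in all, crops included, and the job is handed in when it is done.

Besides the shell and the picture viewer there is one more tool, called after "Request:" as name(argument=value, ...), one argument or row to a line, values as JSON. drive_tool: Moves the arm, as the interface text tells. Its arguments: {"type":"object","properties":{"commands":{"type":"array"},"claw":{"type":"number"}},"required":["commands"]}

```bash
ls; mkdir -p pics
cat > h.py <<'E'
import numpy as np, cv2
from cell import manip
def cam(n):
    m=manip.camera_model(n); return np.array(m["K"],float).reshape(3,3),cv2.Rodrigues(np.array(m["rvec"],float))[0],np.array(m["tvec"],float).ravel()
def cloud(n,depth):
    K,R,t=cam(n); v,u=np.mgrid[:480,:640]
    c=np.stack([(u-K[0,2])/K[0,0]*depth,(v-K[1,2])/K[1,1]*depth,depth],-1)
    return (c-t)@R
def save(n,p): cv2.imwrite("pics/"+n+".png",cv2.cvtColor(p,cv2.COLOR_RGB2BGR))
E
python3 - <<'E'
from h import *
s=manip.state(); print(s["time"],s["tool_pos"],s["eef_rot"],s["width"])
p,d=manip.read_camera("top"); save("top",p); np.save("d.npy",d)
p2,d2=manip.read_camera("scene"); save("scene",p2)
W=cloud("top",d)
for q in ["power_board","relay_board","radio_board","scope_stage","scanner","rework_rest","spare_rest","multimeter","solder_spool","tip_cleaner"]:
    for r in manip.silhouettes(q,"top")[:3]:
        m=r["mask"]&(d>0); P=W[m]
        if len(P)<20: continue
        z=np.median(P[:,2]); rc=cv2.minAreaRect(P[:,:2].astype(np.float32)*1000)
        print(q,round(r["p"],2),np.round(r["rect"]),"z",np.round(np.percentile(P[:,2],[5,50,95]),3),np.round(rc[0]),np.round(rc[1]),round(rc[2],1))
E
```

```text
pics
0.0 [ 0.18367956 -0.62271412  0.30245149] [ 9.89728108e-01  1.42956245e-01 -2.56964904e-04 -1.31071747e-03] 0.08500318992223617
power_board 0.58 [452. 245.  22.  42.] z [0.06  0.065 0.086] [ 526. -293.] [62. 88.] 89.0
relay_board 0.71 [221. 247.  33.  38.] z [0.046 0.053 0.068] [529. 289.] [64. 93.] 70.8
radio_board 0.92 [397. 159.  26.  36.] z [0.02  0.024 0.03 ] [ 753. -172.] [97. 54.] 12.8
radio_board 0.57 [382. 210.  36.  34.] z [0.019 0.024 0.03 ] [ 622. -131.] [58. 95.] 22.0
scope_stage 0.61 [450. 246.  43.  47.] z [0.012 0.038 0.042] [ 521. -301.] [109. 117.] 88.6
scanner 0.7 [451. 245.  22.  37.] z [0.06  0.065 0.086] [ 526. -289.] [54. 88.] 88.5
scanner 0.67 [222. 248.  47.  56.] z [0.015 0.026 0.03 ] [529. 285.] [ 91. 138.] 76.0
rework_rest 0.9 [326. 191.  43.  48.] z [0.03  0.035 0.038] [674.  16.] [128.  87.] 5.7
spare_rest 0.73 [337. 273.  40.  53.] z [0.019 0.023 0.026] [461. -16.] [ 87. 119.] 76.6
multimeter 0.61 [205. 320.  59.  46.] z [0.023 0.032 0.038] [355. 332.] [ 77. 160.] 14.5
solder_spool 0.82 [267. 177.  30.  26.] z [0.002 0.045 0.048] [716. 172.] [77. 60.] 41.4
tip_cleaner 0.68 [475. 304.  35.  30.] z [0.02  0.036 0.041] [ 376. -351.] [70. 70.] 69.2
```

Run:
```python
import cv2
a=cv2.imread("pics/top.png"); cv2.imwrite("pics/topc.png",cv2.resize(a[110:350,160:520],(800,533),interpolation=cv2.INTER_CUBIC))
```

```text
(no output)
```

View pics/topc.png

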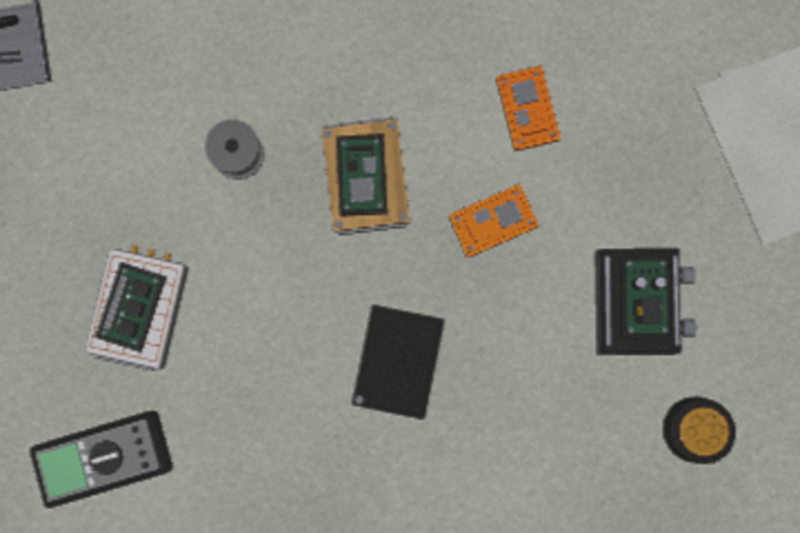

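View pics/scene.png

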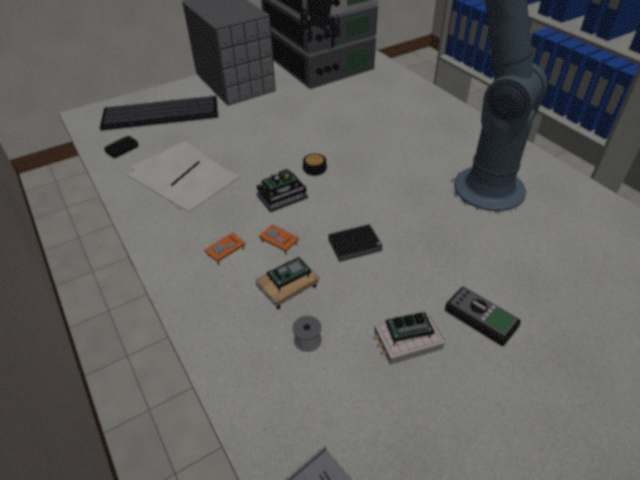

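The top view matches the detections: the stage is at crop (640,300), knobs towards −y, with the power board on it. The rework rest is at (365,175), the scanner at (137,308), the spare rest at (400,362). The orange look-alikes are at (528,107) and (494,220). I'll refine the geometry and move towards the stage.

```bash
cat >> h.py <<'E'
ST=dict(scope=(.521,-.291,.040),scanner=(.529,.287,.028),rework=(.674,.016,.036),spare=(.461,-.016,.024))
def rect(W,c,z0,z1,r=.085,flt=None):
    m=(np.hypot(W[...,0]-c[0],W[...,1]-c[1])<r)&(W[...,2]>z0)&(W[...,2]<z1)
    mm=cv2.morphologyEx(m.astype(np.uint8),cv2.MORPH_OPEN,np.ones((3,3)))
    n,l,s,_=cv2.connectedComponentsWithStats(mm)
    if n<2: return None
    m=l==1+np.argmax(s[1:,4]); P=W[m]
    (x,y),(a,b),t=cv2.minAreaRect((P[:,:2]*1000).astype(np.float32))
    if b>a: a,b,t=b,a,t+90
    t=(t+90)%180-90
    return np.round([x,y,a,b,t,np.median(P[:,2])*1000],1)
E
python3 - <<'E'
from h import *
W=cloud("top",np.load("d.npy"))
for k,(x,y,z) in ST.items():
    print(k,"top",rect(W,(x,y),z-.007,z+.006),"board",rect(W,(x,y),z+.012,z+.06))
E
```

```text
scope top [ 522.8 -289.7  115.7   85.4   -0.8   38.9] board [ 525.9 -289.9   88.4   54.9   -1.    64.6]
scanner top [527.2 286.  125.3  91.  -14.1  26.8] board [528.3 284.2  89.5  54.5 -19.2  52.8]
rework top [674.   16.3 126.9  88.2   5.8  34.9] board [670.7  19.7  91.2  54.    1.5  60.4]
spare top [459.9 -16.1 116.9  84.3 -13.2  22.9] board None
```

Request:
drive_tool(
  commands=[
    [[2.6,2.75,0,-0.024],[2.6,2.75,0,-0.024],[2.6,2.75,0,-0.024],[2.6,2.75,0,-0.024],[2.6,2.75,0,-0.024],[2.6,2.75,0,-0.024],[2.6,2.75,0,-0.024],[2.6,2.75,0,-0.024],[2.6,2.75,0,-0.024],[2.6,2.75,0,-0.024],[2.6,2.75,0,-0.024],[2.6,2.75,0,-0.024],[0,0,0,0],[0,0,0,0]],
  ],
  claw=100,
)

```text
time: 1.77
tool_pos: [0.4985, -0.2897, 0.3041]
eef_rot: [1.0, 0.003, 0.001, -0.0]
wrist_force: [-0.4, -0.7, 0.4]
width: 0.0854
finger_force: 0.0
```

```bash
cat >> h.py <<'E'
def look(k,name=None):
    p,d=manip.read_camera("wrist"); W=cloud("wrist",d); W[d==0]=-9
    if name: save(name,p)
    x,y,z=ST[k]; s=manip.state()
    from scipy.spatial.transform import Rotation as R
    M=R.from_quat(s["eef_rot"]).as_matrix()
    print(k,"tcp",np.round(s["tool_pos"],4),"yaw",round(np.degrees(np.arctan2(M[1,0],M[0,0])),2),"t",s["time"],"tz",np.round(M[:,2],4))
    print(" top",rect(W,(x,y),z-.007,z+.006),"\n board",rect(W,(x,y),z+.012,z+.06)," frame",rect(W,(x,y),z+.019,z+.028))
E
python3 -c "
from h import *
look('scope','w1')"
```

```text
scope tcp [ 0.4966 -0.2923  0.3039] yaw 0.12 t 1.8167 tz [-0.e+00 -2.e-04 -1.e+00]
 top [ 518.9 -294.8  118.3   86.2   -1.7   40.7] 
 board [ 521.6 -294.1   90.4   54.2   -1.1   65.6]  frame [ 521.6 -294.1   90.4   54.2   -1.1   65.2]
```

View pics/w1.png

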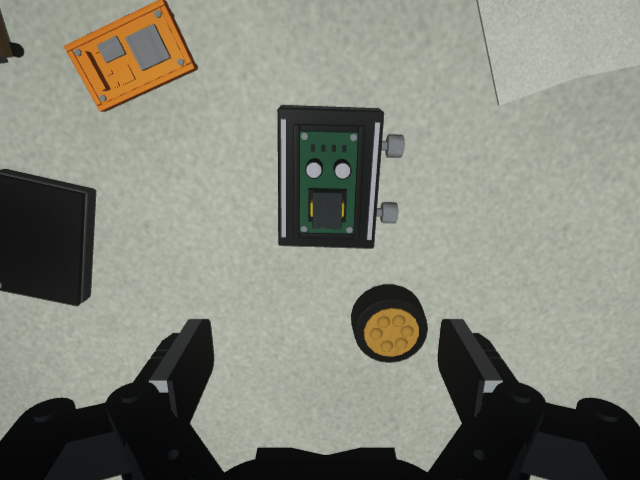

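The wrist view is clear: the power board is at pixel (330,185) on the stage and the tip cleaner at (388,325), clear of the fingers. Descending on the power board.

Request:
drive_tool(
  commands=[
    [[1.3,-0.1,-2,-0.02],[1.3,0,-3,0],[0,0,-3,0],[0,0,-3,0],[0,0,-3,0],[0,0,-2.5,0],[0,0,-1,0],[0,0,-0.5,0],[0,0,-0.5,0],[0,0,-0.5,0],[0,0,0,0],[0,0,0,0]],
  ],
  claw=100,
)

```text
time: 2.82
tool_pos: [0.5226, -0.2949, 0.115]
eef_rot: [1.0, -0.011, 0.001, 0.0]
wrist_force: [0.5, -0.1, -1.4]
width: 0.0854
finger_force: 0.0
```

```bash
python3 -c "
from h import *
look('scope','w2')"
```

```text
scope tcp [ 0.5227 -0.2948  0.1152] yaw -1.21 t 2.8667 tz [ 0.0021 -0.0011 -1.    ]
 top [ 521.  -291.6  119.2   86.4   -1.5   41. ] 
 board [ 524.1 -290.8   90.9   54.3   -0.8   66. ]  frame [ 524.1 -290.8   90.9   54.3   -0.8   65.5]
```

View pics/w2.png

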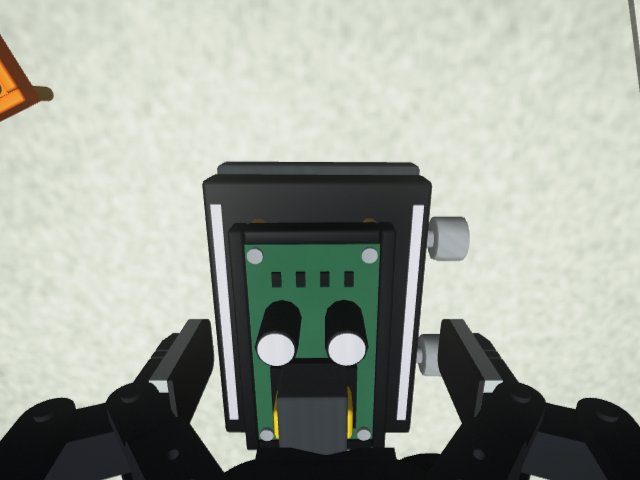

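The board is about 4 mm left of the finger midline (column 312 vs 326), which agrees with the depth fit. I'll shift, then close.

Request:
drive_tool(
  commands=[
    [[0.15,0.35,0,0],[0,0,0,0],[0,0,0,0]],
  ],
)

```text
time: 3.12
tool_pos: [0.524, -0.2904, 0.1145]
eef_rot: [1.0, -0.01, 0.001, 0.0]
wrist_force: [-0.5, -0.0, 0.5]
width: 0.0854
finger_force: 0.0
```

Request:
drive_tool(
  commands=[
    [[0,0,0,0],[0,0,0,0],[0,0,0,0],[0,0,0,0],[0,0,0,0],[0,0,0,0],[0,0,0,0],[0,0,0,0]],
  ],
  claw=0,
)

```text
time: 3.78
tool_pos: [0.5237, -0.2913, 0.1143]
eef_rot: [1.0, -0.011, 0.0, 0.0]
wrist_force: [-0.1, 0.4, 3.6]
width: 0.0531
finger_force: 63.1
```

```bash
python3 -c "
from h import *
look('scope','w3')"
```

```text
scope tcp [ 0.5237 -0.2913  0.1143] yaw -1.22 t 3.8333 tz [ 8.e-04 -5.e-04 -1.e+00]
 top [ 551.8 -292.5   86.4   57.6   88.7   40.9] 
 board [ 525.5 -291.4   99.7   98.8  -44.8   66.8]  frame [ 525.5 -288.    88.7   73.2   -0.9   65.3]
```

View pics/w3.png

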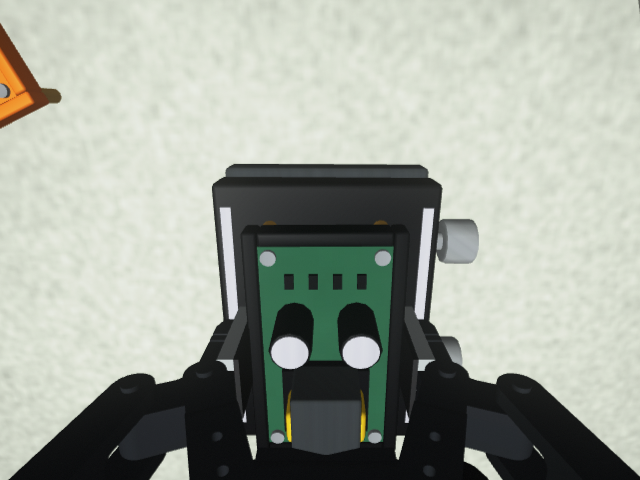

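Gripped at 53 mm, so it's on the frame sides. Lifting and carrying to the spare rest.

Request:
drive_tool(
  commands=[
    [[0,0,1,0],[0,0,2,0],[0,0,2.5,0],[0,0,2.5,0],[-0.8,3.45,0,-0.026],[-0.8,3.45,0,-0.026],[-0.8,3.45,0,-0.026],[-0.8,3.45,0,-0.026],[-0.8,3.45,0,-0.026],[-0.8,3.45,0,-0.026],[-0.8,3.45,0,-0.026],[-0.8,3.45,0,-0.026],[0,0,-2.5,0],[0,0,-2.5,0],[0,0,-2.0,0],[0,0,-1,0],[0,0,-0.6,0],[0,0,-0.4,0],[0,0,0,0],[0,0,0,0]],
  ],
)

```text
time: 5.5
tool_pos: [0.4601, -0.0151, 0.1045]
eef_rot: [0.993, -0.115, 0.001, -0.0]
wrist_force: [0.6, -0.1, -0.1]
width: 0.0524
finger_force: 63.1
```

```bash
python3 -c "
from h import *
look('spare','w4')"
```

```text
spare tcp [ 0.4603 -0.0151  0.1048] yaw -13.16 t 5.55 tz [ 1.9e-03 -1.0e-04 -1.0e+00]
 top [486.6 -23.2  84.4  61.8  76.9  25.1] 
 board [462.2 -15.7  88.5  80.8 -13.1  56.7]  frame [506.1 -19.5  40.9   1.2  77.6  49.5]
```

View pics/w4.png

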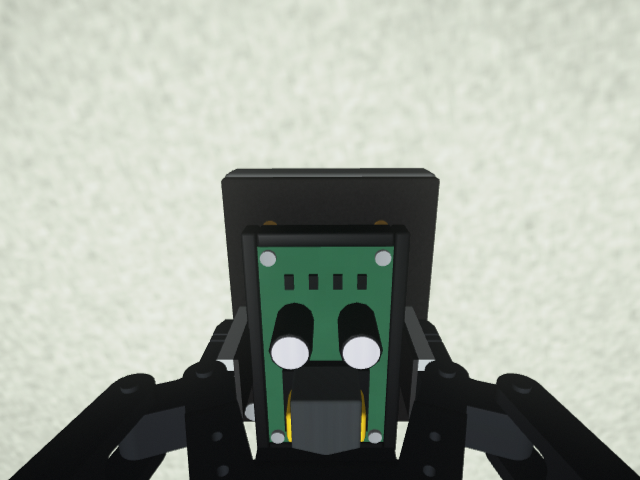

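The board hangs centred over the mat and in line, about 6 mm up. Lowering.

Request:
drive_tool(
  commands=[
    [[0,0,-0.3,0],[0,0,-0.2,0],[0,0,-0.1,0],[0,0,0,0],[0,0,0,0]],
  ],
)

```text
time: 5.97
tool_pos: [0.4597, -0.015, 0.0982]
eef_rot: [0.993, -0.114, 0.0, 0.0]
wrist_force: [-0.7, -0.9, 2.1]
width: 0.0527
finger_force: 63.4
```

Request:
drive_tool(
  commands=[
    [[0,0,-0.1,0],[0,0,0,0],[0,0,0,0]],
  ],
)

```text
time: 6.22
tool_pos: [0.4597, -0.015, 0.0981]
eef_rot: [0.993, -0.114, 0.0, 0.0]
wrist_force: [-3.0, 0.2, 11.7]
width: 0.0523
finger_force: 64.5
```

Request:
drive_tool(
  commands=[
    [[0,0,0,0],[0,0,0,0],[0,0,0,0],[0,0,0,0],[0,0,0,0],[0,0,0,0],[0,0,1,0],[0,0,2,0],[0,0,3.5,0],[0,0,3.5,0]],
  ],
  claw=100,
)

```text
time: 7.05
tool_pos: [0.4581, -0.0148, 0.1975]
eef_rot: [0.993, -0.114, -0.002, -0.0]
wrist_force: [0.6, 0.3, 0.1]
width: 0.0852
finger_force: 0.0
```

Request:
drive_tool(
  commands=[
    [[0.73,3.3,0,-0.012],[0.73,3.3,0,-0.012],[0.73,3.3,0,-0.012],[0.73,3.3,0,-0.012],[0.73,3.3,0,-0.012],[0.73,3.3,0,-0.012],[0.73,3.3,0,-0.012],[0.73,3.3,0,-0.012],[0.73,3.3,0,-0.012],[0,0,-2.5,0],[0,0,-3,0],[0,0,-2,0],[0,0,-1,0],[0,0,0,0],[0,0,0,0]],
  ],
)

```text
time: 8.3
tool_pos: [0.5252, 0.282, 0.1122]
eef_rot: [0.986, -0.168, -0.0, 0.0]
wrist_force: [0.5, 0.6, 0.1]
width: 0.0856
finger_force: 0.0
```

```bash
python3 -c "
from h import *
look('scanner','w5')"
```

```text
scanner tcp [0.526  0.2824 0.1133] yaw -19.34 t 8.35 tz [ 0.0019  0.0011 -1.    ]
 top [528.4 285.9 124.8  90.4 -14.   29.9] 
 board [529.  284.2  91.   54.4 -19.2  55.3]  frame [529.  284.2  91.   54.4 -19.2  54.4]
```

View pics/w5.png

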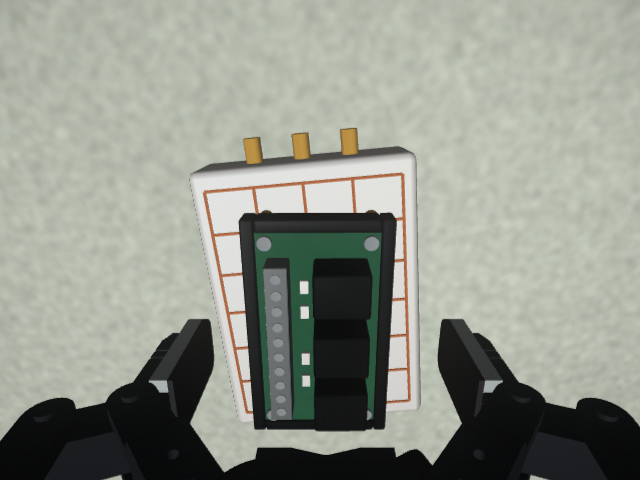

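Relay board in view, centre about column 317 against the finger midline at 326. Correcting, lowering and gripping.

Request:
drive_tool(
  commands=[
    [[0.25,0.2,0,0],[0,0,-0.5,0],[0,0,-0.4,0],[0,0,-0.15,0],[0,0,0,0],[0,0,0,0]],
  ],
)

```text
time: 8.85
tool_pos: [0.5274, 0.2839, 0.1012]
eef_rot: [0.986, -0.168, -0.0, 0.0]
wrist_force: [-0.0, -0.5, 0.8]
width: 0.0855
finger_force: 0.0
```

Request:
drive_tool(
  commands=[
    [[0,0,0,0],[0,0,0,0],[0,0,0,0],[0,0,0,0],[0,0,0,0],[0,0,0,0],[0,0,0,0],[0,0,0,0]],
  ],
  claw=0,
)

```text
time: 9.52
tool_pos: [0.528, 0.2843, 0.1018]
eef_rot: [0.986, -0.168, 0.0, -0.0]
wrist_force: [0.0, -0.2, 2.9]
width: 0.0528
finger_force: 63.2
```

Request:
drive_tool(
  commands=[
    [[0,0,1,0],[0,0,3,0],[0,0,3,0],[0,0,3,0],[-0.05,-3.6,0,0.0195],[-0.05,-3.6,0,0.0195],[-0.05,-3.6,0,0.0195],[-0.05,-3.6,0,0.0195],[-0.05,-3.6,0,0.0195],[-0.05,-3.6,0,0.0195],[-0.05,-3.6,0,0.0195],[-0.05,-3.6,0,0.0195],[-0.05,-3.6,0,0.0195],[-0.05,-3.6,0,0.0195],[-0.05,-3.6,0,0.0195],[-0.05,-3.6,0,0.0195],[-0.05,-3.6,0,0.0195],[-0.05,-3.6,0,0.0195],[-0.05,-3.6,0,0.0195],[-0.05,-3.6,0,0.0195]],
  ],
)

```text
time: 11.18
tool_pos: [0.5185, -0.2933, 0.2011]
eef_rot: [1.0, -0.012, -0.001, -0.0]
wrist_force: [1.0, -0.8, -1.6]
width: 0.0528
finger_force: 63.3
```

Request:
drive_tool(
  commands=[
    [[0,0,-2,0],[0,0,-2.5,0],[0,0,-2,0],[0,0,-1,0],[0,0,-0.5,0],[0,0,0,0],[0,0,0,0]],
  ],
)

```text
time: 11.77
tool_pos: [0.5201, -0.2918, 0.122]
eef_rot: [1.0, -0.012, 0.0, 0.0]
wrist_force: [-0.0, -0.1, -2.0]
width: 0.0529
finger_force: 63.3
```

```bash
python3 -c "
from h import *
look('scope','w6')"
```

```text
scope tcp [ 0.5206 -0.2921  0.1227] yaw -1.41 t 11.8167 tz [ 0.002 -0.001 -1.   ]
 top [ 548.8 -292.5   86.4   64.4   88.5   41.6] 
 board [ 521.4 -292.2   90.4   80.5   -1.4   75.6]  frame [ 531.  -323.4    4.5    1.6  -88.3   64.2]
```

View pics/w6.png

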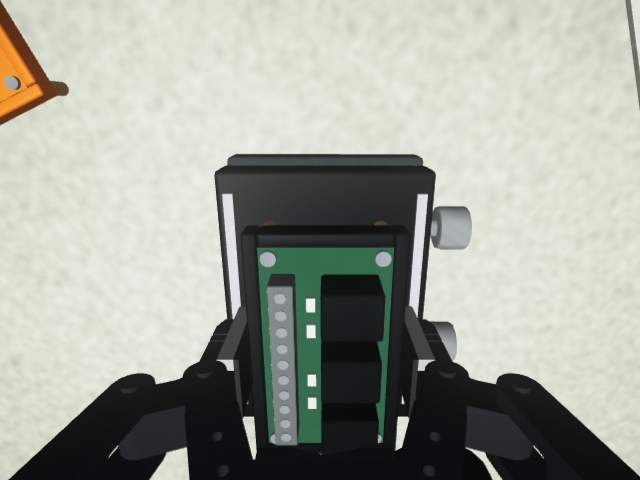

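Centred and in line with the stage. Lowering and releasing.

Request:
drive_tool(
  commands=[
    [[0.05,0,-0.4,0],[0,0,-0.2,0],[0,0,-0.15,0],[0,0,-0.1,0],[0,0,0,0],[0,0,0,0]],
  ],
)

```text
time: 12.32
tool_pos: [0.5204, -0.292, 0.1138]
eef_rot: [1.0, -0.013, 0.0, 0.0]
wrist_force: [-2.0, 2.2, 5.7]
width: 0.0527
finger_force: 63.9
```

Request:
drive_tool(
  commands=[
    [[0,0,0,0],[0,0,0,0],[0,0,0,0],[0,0,0,0],[0,0,0,0],[0,0,0,0],[0,0,1,0],[0,0,2,0],[0,0,3.5,0],[0,0,3.5,0]],
  ],
  claw=100,
)

```text
time: 13.15
tool_pos: [0.5191, -0.2914, 0.2132]
eef_rot: [1.0, -0.012, -0.001, -0.001]
wrist_force: [1.2, -0.8, 0.4]
width: 0.0854
finger_force: 0.0
```

Request:
drive_tool(
  commands=[
    [[1.5,3.1,0,0.005],[1.5,3.1,0,0.005],[1.5,3.1,0,0.005],[1.5,3.1,0,0.005],[1.5,3.1,0,0.005],[1.5,3.1,0,0.005],[1.5,3.1,0,0.005],[1.5,3.1,0,0.005],[1.5,3.1,0,0.005],[1.5,3.1,0,0.005],[0,0,-2.5,0],[0,0,-3,0],[0,0,-2.5,0],[0,0,-1.4,0],[0,0,0,0],[0,0,0,0]],
  ],
)

```text
time: 14.48
tool_pos: [0.6698, 0.0177, 0.1187]
eef_rot: [1.0, 0.012, -0.001, 0.0]
wrist_force: [0.1, 0.7, 0.5]
width: 0.0856
finger_force: 0.0
```

```bash
python3 -c "
from h import *
look('rework','w7')"
```

```text
rework tcp [0.671  0.0179 0.1202] yaw 1.39 t 14.5333 tz [ 2.e-03  2.e-04 -1.e+00]
 top [675.1  15.3 128.7  88.6   5.8  38.4] 
 board [670.9  18.8  91.2  54.2   1.4  63.2]  frame [670.9  18.8  91.1  54.1   1.4  62.8]
```

View pics/w7.png

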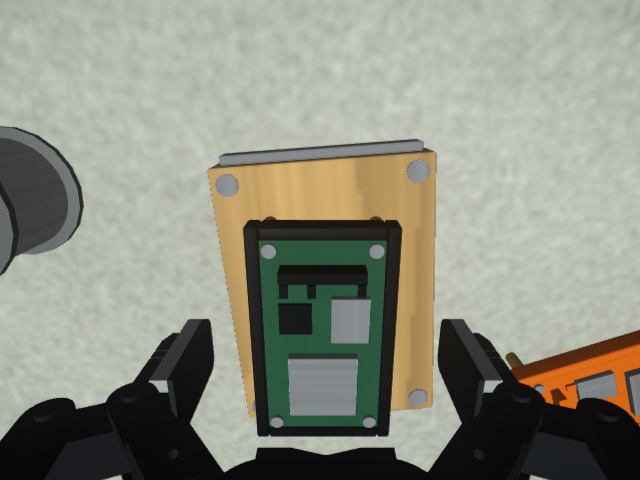

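The radio board (silver cans, not the orange one, which sits at the right edge) is centred between the fingers. Gripping it.

Request:
drive_tool(
  commands=[
    [[-0.1,0.1,0,0],[0,0,-0.5,0],[0,0,-0.35,0],[0,0,-0.1,0],[0,0,0,0],[0,0,0,0]],
  ],
)

```text
time: 15.03
tool_pos: [0.669, 0.019, 0.1093]
eef_rot: [1.0, 0.012, -0.0, 0.0]
wrist_force: [-0.0, -0.2, -0.0]
width: 0.0854
finger_force: 0.0
```

Request:
drive_tool(
  commands=[
    [[0,0,0,0],[0,0,0,0],[0,0,0,0],[0,0,0,0],[0,0,0,0],[0,0,0,0],[0,0,0,0],[0,0,0,0]],
  ],
  claw=0,
)

```text
time: 15.7
tool_pos: [0.6695, 0.0193, 0.1098]
eef_rot: [1.0, 0.012, 0.001, -0.0]
wrist_force: [-0.1, 0.3, 2.6]
width: 0.0524
finger_force: 63.0
```

Request:
drive_tool(
  commands=[
    [[0,0,1,0],[0,0,3,0],[0,0,3,0],[0,0,3,0],[-1.42,2.67,0,-0.027],[-1.42,2.67,0,-0.027],[-1.42,2.67,0,-0.027],[-1.42,2.67,0,-0.027],[-1.42,2.67,0,-0.027],[-1.42,2.67,0,-0.027],[-1.42,2.67,0,-0.027],[-1.42,2.67,0,-0.027],[-1.42,2.67,0,-0.027],[-1.42,2.67,0,-0.027],[0,0,-2.5,0],[0,0,-3,0],[0,0,-3,0],[0,0,-1.3,0],[0,0,0,0],[0,0,0,0]],
  ],
)

```text
time: 17.37
tool_pos: [0.5267, 0.2854, 0.1109]
eef_rot: [0.992, -0.122, -0.001, 0.001]
wrist_force: [1.0, 0.5, -0.7]
width: 0.0526
finger_force: 63.1
```

```bash
python3 -c "
from h import *
look('scanner','w8')"
```

```text
scanner tcp [0.5278 0.2862 0.1124] yaw -14.07 t 17.4167 tz [ 1.2e-03  7.0e-04 -1.0e+00]
 top [556.3 279.5  90.7  68.2  76.   30.4] 
 board [528.2 286.1  91.3  80.4 -14.2  64.4]  frame [546.1 313.6   3.9   1.2  78.3  52.4]
```

View pics/w8.png

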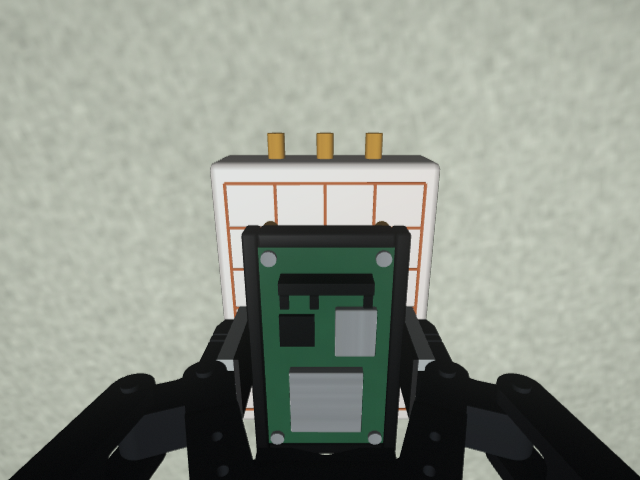

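Centred and aligned on the scanner. Lowering.

Request:
drive_tool(
  commands=[
    [[0.05,0,-0.5,0],[0,0,-0.25,0],[0,0,-0.15,0],[0,0,-0.1,0],[0,0,0,0],[0,0,0,0]],
  ],
)

```text
time: 17.92
tool_pos: [0.5279, 0.2862, 0.1018]
eef_rot: [0.992, -0.122, 0.0, -0.0]
wrist_force: [0.6, -0.2, 0.2]
width: 0.0529
finger_force: 63.2
```

Request:
drive_tool(
  commands=[
    [[0,0,-0.05,0],[0,0,0,0],[0,0,0,0]],
  ],
)

```text
time: 18.17
tool_pos: [0.528, 0.2862, 0.1018]
eef_rot: [0.992, -0.122, 0.0, -0.0]
wrist_force: [-0.7, -1.2, 5.7]
width: 0.053
finger_force: 63.8
```

Request:
drive_tool(
  commands=[
    [[0,0,0,0],[0,0,0,0],[0,0,0,0],[0,0,0,0],[0,0,0,0],[0,0,0,0],[0,0,1,0],[0,0,2,0],[0,0,3.5,0],[0,0,3.5,0]],
  ],
  claw=100,
)

```text
time: 19.0
tool_pos: [0.5266, 0.2855, 0.2012]
eef_rot: [0.993, -0.122, -0.001, 0.001]
wrist_force: [0.7, -0.1, -0.2]
width: 0.0856
finger_force: 0.0
```

Request:
drive_tool(
  commands=[
    [[-0.68,-3.01,0,0.0015],[-0.68,-3.01,0,0.0015],[-0.68,-3.01,0,0.0015],[-0.68,-3.01,0,0.0015],[-0.68,-3.01,0,0.0015],[-0.68,-3.01,0,0.0015],[-0.68,-3.01,0,0.0015],[-0.68,-3.01,0,0.0015],[-0.68,-3.01,0,0.0015],[-0.68,-3.01,0,0.0015],[0,0,-2.5,0],[0,0,-3,0],[0,0,-2.5,0],[0,0,-1.4,0],[0,0,0,0],[0,0,0,0]],
  ],
)

```text
time: 20.33
tool_pos: [0.4594, -0.0148, 0.1069]
eef_rot: [0.993, -0.115, -0.001, -0.0]
wrist_force: [0.1, -0.4, 0.7]
width: 0.0854
finger_force: 0.0
```

```bash
python3 -c "
from h import *
look('spare','w9')"
```

```text
spare tcp [ 0.4603 -0.0148  0.1078] yaw -13.17 t 20.3833 tz [ 1.4e-03  1.0e-04 -1.0e+00]
 top [460.6 -16.9 117.5  84.4 -12.9  25.7] 
 board [461.6 -15.3  91.   54.4 -12.6  50.8]  frame [461.5 -15.2  90.8  54.4 -12.6  50.2]
```

Board is where I left it, between the fingers. Gripping.

Request:
drive_tool(
  commands=[
    [[0,0,-0.5,0],[0,0,-0.3,0],[0,0,-0.1,0],[0,0,0,0],[0,0,0,0]],
  ],
)

```text
time: 20.8
tool_pos: [0.4597, -0.0149, 0.0981]
eef_rot: [0.993, -0.115, 0.0, -0.0]
wrist_force: [-0.5, 0.1, 0.6]
width: 0.0851
finger_force: 0.0
```

Request:
drive_tool(
  commands=[
    [[0,0,0,0],[0,0,0,0],[0,0,0,0],[0,0,0,0],[0,0,0,0],[0,0,0,0],[0,0,0,0],[0,0,0,0]],
  ],
  claw=0,
)

```text
time: 21.47
tool_pos: [0.4601, -0.015, 0.0984]
eef_rot: [0.993, -0.115, 0.001, -0.0]
wrist_force: [-0.7, -0.6, 6.1]
width: 0.0532
finger_force: 63.1
```

Request:
drive_tool(
  commands=[
    [[0,0,1,0],[0,0,3,0],[0,0,3,0],[0,0,3,0],[2.13,0.3,0,0.033],[2.13,0.3,0,0.033],[2.13,0.3,0,0.033],[2.13,0.3,0,0.033],[2.13,0.3,0,0.033],[2.13,0.3,0,0.033],[2.13,0.3,0,0.033],[2.13,0.3,0,0.033],[2.13,0.3,0,0.033],[2.13,0.3,0,0.033],[0,0,-2.5,0],[0,0,-3,0],[0,0,-1.5,0],[0,0,-1,0],[0,0,0,0],[0,0,0,0]],
  ],
)

```text
time: 23.13
tool_pos: [0.6721, 0.0149, 0.1176]
eef_rot: [0.999, 0.05, -0.001, -0.0]
wrist_force: [-0.8, -0.1, -0.8]
width: 0.0528
finger_force: 63.4
```

```bash
python3 -c "
from h import *
look('rework','w10')"
```

```text
rework tcp [0.6731 0.0151 0.1189] yaw 5.72 t 23.1833 tz [ 1.5e-03  1.0e-04 -1.0e+00]
 top [704.1  18.1  88.7  70.3 -84.4  38.2] 
 board [674.5  15.   90.   80.4   5.6  70.5]  frame [681.1  46.9   4.4   1.7 -88.4  59.9]
```

View pics/w10.png

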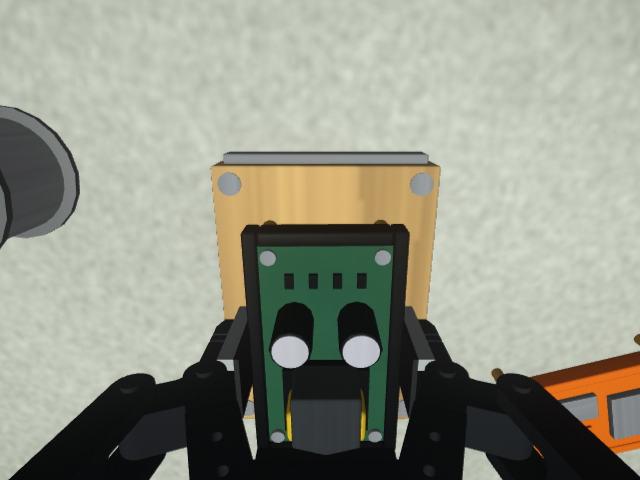

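Centred and in line on the rework rest. Lowering.

Request:
drive_tool(
  commands=[
    [[0,0,-0.4,0],[0,0,-0.25,0],[0,0,-0.15,0],[0,0,-0.1,0],[0,0,0,0],[0,0,0,0]],
  ],
)

```text
time: 23.68
tool_pos: [0.6731, 0.0151, 0.1105]
eef_rot: [0.999, 0.05, 0.001, 0.0]
wrist_force: [-3.1, -1.2, 5.5]
width: 0.053
finger_force: 64.1
```

Request:
drive_tool(
  commands=[
    [[0,0,0,0],[0,0,0,0],[0,0,0,0],[0,0,0,0],[0,0,0,0],[0,0,0,0],[0,0,1,0],[0,0,2,0],[0,0,3.5,0],[0,0,3.5,0],[0,0,3.5,0],[-2,-2.5,0,0],[-2,-2.5,0,0],[-2,-2.5,0,0],[-2,-2.5,0,0],[-2,-2.5,0,0],[-2,-2.5,0,0],[-2,0,0,0],[0,0,0,0],[0,0,0,0]],
  ],
  claw=100,
)

```text
time: 25.35
tool_pos: [0.5318, -0.1355, 0.2446]
eef_rot: [0.999, 0.049, 0.0, 0.0]
wrist_force: [-0.0, -0.2, 0.4]
width: 0.0855
finger_force: 0.0
```

Run:
```python
from h import *
p,d=manip.read_camera("top"); W=cloud("top",d); W[d==0]=-9
for k,(x,y,z) in ST.items():
    print(k,"top",rect(W,(x,y),z-.007,z+.006),"board",rect(W,(x,y),z+.012,z+.06))
a=cv2.resize(p[110:350,160:520],(800,533),interpolation=cv2.INTER_CUBIC); save("end",a); print(manip.state()["wrist_force"])
```

```text
scope top [ 522.  -314.6  115.9   37.9   -3.1   39.3] board [ 522.7 -305.5   89.1   29.7   -4.8   65.9]
scanner top [528.  285.8 123.7  90.5 -14.   26.8] board [528.8 286.5  90.   55.6 -13.2  51.9]
rework top [674.7  16.2 126.9  88.1   5.8  34.9] board [674.7  16.1  90.4  53.8   6.1  60.5]
spare top [460.  -16.1 115.7  83.9 -12.8  22.9] board None
[0.09524189 0.41425326 0.6518072 ]
```

View pics/end.png

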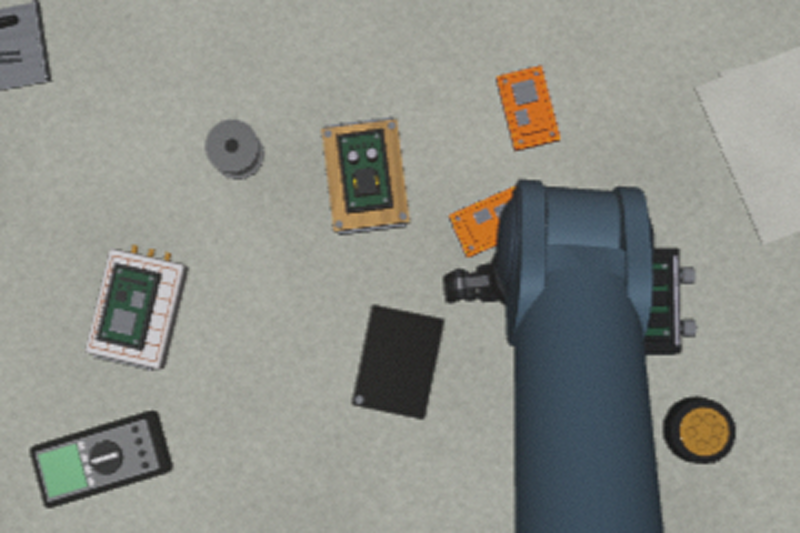

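Scanner and rework boards are centred within 1 mm and 1°, and the spare rest is empty. The arm hides half the stage, so I'll move aside to check it.

Request:
drive_tool(
  commands=[
    [[0,3,0,0],[0,3,0,0],[0,3,0,0],[0,3,0,0],[0,3,0,0],[0,0,0,0],[0,0,0,0]],
  ],
)

```text
time: 25.98
tool_pos: [0.5336, 0.0199, 0.2446]
eef_rot: [0.999, 0.054, 0.001, -0.001]
wrist_force: [-0.2, -0.7, 0.3]
width: 0.085
finger_force: 0.0
```

Run:
```python
from h import *
p,d=manip.read_camera("top"); W=cloud("top",d); W[d==0]=-9
x,y,z=ST["scope"]
print("top",rect(W,(x,y),z-.007,z+.006),"board",rect(W,(x,y),z+.012,z+.06))
```

```text
top [ 522.8 -290.8  115.4   86.9   -1.4   39.2] board [ 523.5 -291.3   88.5   55.2   -0.9   64.9]
```

All boards are centred and aligned. Handing in.

```bash
python3 -c "
from cell import manip
print(manip.close_job())"
```

```text
the job is handed in; nothing more can be done
None
```

The job is handed in at about 26 s: power board on the rework rest, radio board on the scanner and relay board on the microscope stage, each measured within about 1 mm and 1° of its station, with the spare rest empty again and the multimeter, solder spool and tip cleaner left alone.

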